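# Set the throttle valve two turns open and hold it

## Robot

A 6-joint arm with a two-finger parallel gripper is mounted at the origin on the work surface. World frame = base frame: x ahead of the robot, y to its left, z up, the work surface at z = 0. Lengths are in m, angles in rad, forces in N, time in s.
With the tool pointing down it reaches from about 0.375 to 0.925 m from the base axis. Payload 5.7 kg.
Tool frame: the origin (TCP) lies midway between the tips of the shut fingers; the grasp point (between the pads) lies 19 mm behind it; z points along the fingers, x is the direction in which the jaws open and shut, and the axes are right-handed (so a half turn about z gives the same grasp; the last joint's range is limited). The gripper opens to 88 mm and grips with 3 to 60 N. Pads are 20 mm wide; open, the fingers measure 115 mm over their backs; the gripper's body (75 mm by 178 mm) begins 61 mm behind the grasp point.
Start: joints at [1.12, 0.359, 1.51, -0, 1.272, -0.115], TCP at [0.198, 0.566, 0.223] pointing down, gripper open.
Joint ranges: [-2.97, 2.97], [-1.01, 2.36], [0.21, 2.38], [-0.96, 4.11], [0.2, 2.71], [-2.98, 2.98]. Speed limits (rad/s): [2.39, 2.39, 3.14, 3.14, 3.14, 3.14].

## Interface

Orientations are given as a unit quaternion [x, y, z, w].
In Python, from bench import move_ptp, servo_line, goto_joints, move_gripper, sleep, inverse_kinematics, capture, PlanningError, close_job, spot_in, silhouettes, current_clock, current_joint_pos, current_qvel, current_joint_torque, current_position, current_orientation, current_force, current_torque, current_finger_gap gives the robot as it stands. Calls block until the motion is done:
- move_ptp(position, orientation): joint-space move of the TCP to a pose.
- servo_line(position, orientation=None, rate=0.15, contact_N=None): straight line of the TCP; orientation=None keeps the orientation; rate is the mean speed in m/s. With contact_N (N) it stops when the force on the tool has changed by that much, and returns True; else False.
- goto_joints(angles): joint-space move.
- move_gripper(opening): finger opening in m; the grip force is fixed at half the most; returns when the fingers have stopped.
- sleep(seconds).
- inverse_kinematics(position, orientation): joint angles nearest the present ones, or None.
- capture(name): name is "scene" or "top"; returns a dict with "image" (480x640x3 uint8, blue, green, red), "range_z" (480x640 float32, m along the optical axis (not along the pixel's ray), 0 where there is no reading), "intrinsics" (3x3 intrinsics, pixels), "R" (3x3) and "t" (3): a world point X has camera coordinates R X + t. Camera axes: x right, y down, z forward; pixel columns grow to the right and rows downward; lengths in m; the calibration is good to about 2 mm. A picture is of the moment at which its call begins.
A pose or a line that the arm cannot do raises PlanningError and nothing moves.
- close_job(): hands the job in, once; it reports no verdict.
Trained networks look in the newest picture that a camera, given by its name, has taken for a name from the list of things; names that differ only in an ending like _2 or _b are one class to them, and where a whole thing is asked for, a point or a joint stands for the part that bears it (a point fixed in the world has none). Each returns a list of dicts, best first, with "conf" (0 to 1); they miss things now and then, are a little off and sometimes report something else, mostly with a low value. They report only what shows in the picture. A call takes as long as a camera call.
- spot_in(camera, query): "xy" ([column, row] in pixels, amid what is visible of it).
- silhouettes(camera, query): "region" (480x640 bool, what is visible of it) and "xy" ([column, row] in pixels, amid what is visible of it).
Readings, each from a call of its own:
- current_clock(): time.
- current_joint_pos(): joint angles.
- current_qvel(): joint speeds.
- current_joint_torque(): joint torques, N m.
- current_position(): TCP position.
- current_orientation(): TCP orientation.
- current_force(): force on the tool from outside, world axes, zero at the start.
- current_torque(): the same for the moment, N m.
- current_finger_gap(): finger opening in m.
Only numpy, scipy, OpenCV 4.12 (cv2) and the standard library are available. Lean on these libraries where they do the work, as an engineer would, in place of code of your own. Each camera call takes 0.05 s, during which the arm holds its last target. There are 200 camera calls.

## Task

The big handwheel in the middle of the air test rig, the one with the revolving handle standing on its rim, works a throttle valve: turn it clockwise until the valve is fully shut on its stop, then back it off anticlockwise exactly two full turns. Finish with the gripper still holding the revolving handle and the wheel standing still at that setting, so that it cannot creep while a workmate tightens the loose gland: do not let go at the end. Leave the rig's small plain wheel and everything lying on the bench as they are.

Things in the scene. Friction and masses are not known exactly. Their poses are not given: they have to be found in the camera images.
- test_rig: Fixed rig: grey base plate 140 x 420 x 8 mm, steel pipe (21 mm, axis 55 mm up) along its y. Origin: centre of the plate's underside, straight under the throttle valve's stem; z up. At y = -115 mm a pressure gauge (58 mm dial, top 147 mm up), at y = +135 mm the small isolating valve. Apart from the revolving handle nothing stands above 190 mm (the stem's tip), the throttle wheel not above 180 mm.
- throttle_wheel (a joint): Angle of the big handwheel about its upright axis, rad: 0 = shut on its rigid stop, grows opening (anticlockwise from above); two turns = 12.566; far end 20. Starts 3 to 10.5. Grey, 133 mm over the rim (bar 13 mm), 3 spokes, 34 mm hub; stays at its height while the steel stem rises through the hub 3 mm a turn (tip 2 mm proud when shut). Stiff, about 5 N at the handle; stays where left.
- wheel_hub (a point): Centre of the throttle handwheel, on its vertical axis, on top of the hub, 176 mm above the bench.
- crank_handle: Revolving handle of the big handwheel: upright black cylinder, 22 mm diameter, on the rim 55 mm from the wheel's axis, going round with it. It spins freely about its own axis, so a gripper can hold it and go round without turning. Origin: on its axis at its foot, 180 mm above the bench; black grip from 6 to 62 mm above the origin, 25 mm steel collar below. Its x axis is of no use.
- isolating_rim (a point): A point on the rim of the small plain handwheel of the isolating valve (71 mm over the rim, no handle, its top 135 mm above the bench). To be left as it is.
- spanner: Steel spanner lying on the bench in front of the rig. Bystander.
- tape_roll: White roll of sealing tape, 56 mm diameter, 14 mm high, lying flat beyond the rig. Bystander.
- hose_barb: Brass hose fitting, 26 mm diameter, 44 mm high, standing beyond the rig. Bystander.
- leak_spray: White plastic bottle of leak finder, 52 mm diameter, 150 mm high. Bystander.
- mug: Blue mug, 76 mm diameter, 90 mm high. Bystander.
- parts_tray: Grey plastic parts tray, 100 x 140 x 35 mm. Bystander.
- screwdriver: Screwdriver lying on the bench to the right of the rig. Bystander.

How it is judged:
On the way:
1. the throttle valve is shut on its stop (within 0.08 rad) (value of joint throttle_wheel below 0.08 rad), for 0.1 s.
At the end, for the whole second after the job is handed in: The throttle handwheel stands still (under 0.05 rad/s) two turns open from its stop, at 12.57 rad within 0.2 rad, and the fingers grip the revolving handle between the pads (the point between the pads within 18 mm of its axis in plan) with more than 3 N (value of joint throttle_wheel between 12.366 and 12.766 rad and velocity of joint throttle_wheel between -0.05 and 0.05 rad/s and contact force between the fingers and crank_handle above 3 N and horizontal distance between the grasp point and crank_handle below 0.018 m); the arm keeps its last pose, push and grip.
It fails at once if the small isolating wheel is turned (its rim moves more than 8 mm) (distance of isolating_rim from where it was at the start of the episode above 0.008 m).
It fails at once if a thing lying on the bench is shifted more than 15 mm (distance of any of spanner, tape_roll, hose_barb, leak_spray, mug, parts_tray, screwdriver from where it was at the start of the episode above 0.015 m).
It also fails if it takes over 67 s, if anything falls off the work surface, if the arm or the gripper's body presses on something with over 40 N, if the wrist force passes 120 N, or if a joint passes its speed limit or range.

## Working session

There is one attempt and no reset: what is moved stays moved. The work goes in short steps, each a Python script; the robot and the scene stay as the last script left them, time stands still between calls to the robot, and variables do not carry over. Pictures are saved under pics/ and viewed, about 8 in all and at most 12, crops included, and the job is handed in when it is done.

```bash
ls; mkdir -p pics; cat > h.py <<'E'
import numpy as np, cv2
from bench import *
def world(c,uv,z):
    K,R,t=c["intrinsics"],c["R"],c["t"]
    return R.T@(np.linalg.inv(K)@np.array([uv[0],uv[1],1.])*z-t)
def cloud(c,m):
    v,u=np.nonzero(m&(c["range_z"]>0)); z=c["range_z"][v,u]
    p=np.linalg.inv(c["intrinsics"])@np.vstack([u,v,np.ones(len(u))])*z
    return (c["R"].T@(p-c["t"][:,None])).T
E
python3 - <<'E'
from h import *
ims=[]
for n in("scene","top"):
    c=capture(n); cv2.imwrite(f"pics/{n}0.png",c["image"])
    print(n,(-c["R"].T@c["t"]).round(3))
    for q in("crank_handle","throttle_wheel","wheel_hub","test_rig","isolating_rim","leak_spray","mug","hose_barb"):
        for d in silhouettes(n,q)[:2]:
            P=cloud(c,d["region"])
            if len(P): print(q,round(d["conf"],2),np.round(d["xy"]),len(P),np.median(P,0).round(3),np.percentile(P,3,0).round(3),np.percentile(P,97,0).round(3))
print(current_clock(),current_orientation())
E
```

```text
pics
scene [ 1.331 -0.41   0.797]
crank_handle 0.61 [285. 234.] 266 [ 0.556 -0.098  0.218] [ 0.544 -0.106  0.186] [ 0.56  -0.087  0.243]
throttle_wheel 0.83 [309. 250.] 1374 [ 0.563 -0.057  0.176] [ 0.468 -0.108  0.025] [0.638 0.014 0.241]
test_rig 0.64 [305. 295.] 10727 [ 0.596 -0.066  0.011] [ 0.458 -0.241  0.002] [0.677 0.143 0.179]
test_rig 0.34 [306. 248.] 1417 [ 0.564 -0.058  0.175] [ 0.391 -0.108  0.002] [0.637 0.014 0.241]
isolating_rim 0.74 [356. 240.] 414 [0.533 0.085 0.127] [ 0.362  0.051 -0.   ] [0.568 0.197 0.135]
isolating_rim 0.6 [453. 214.] 806 [0.473 0.448 0.072] [0.384 0.432 0.003] [0.488 0.495 0.15 ]
leak_spray 0.93 [452. 214.] 822 [0.473 0.448 0.07 ] [0.384 0.432 0.002] [0.488 0.548 0.15 ]
mug 0.89 [137. 371.] 2624 [ 0.656 -0.46   0.056] [ 0.606 -0.498  0.002] [ 0.68  -0.401  0.091]
hose_barb 0.55 [370. 312.] 151 [0.671 0.059 0.018] [0.66  0.051 0.003] [0.678 0.07  0.045]
hose_barb 0.19 [322. 350.] 436 [ 0.721 -0.097  0.014] [ 0.696 -0.122  0.002] [ 0.747 -0.073  0.017]
top [ 0.301 -0.007  1.382]
crank_handle 0.67 [353. 223.] 101 [ 0.54  -0.095  0.238] [ 0.534 -0.
[... 668 characters left out ...]
.] 363 [0.533 0.081 0.127] [0.499 0.05  0.067] [0.565 0.111 0.134]
isolating_rim 0.58 [425. 330.] 1982 [ 0.281 -0.311  0.004] [ 0.234 -0.379 -0.002] [ 0.328 -0.242  0.036]
leak_spray 0.94 [147. 262.] 534 [0.456 0.446 0.097] [0.435 0.432 0.009] [0.484 0.477 0.151]
leak_spray 0.16 [287. 232.] 267 [0.534 0.073 0.127] [0.501 0.05  0.069] [0.564 0.11  0.134]
mug 0.56 [476. 201.] 959 [ 0.639 -0.469  0.046] [ 0.602 -0.501 -0.   ] [ 0.673 -0.405  0.091]
hose_barb 0.65 [297. 196.] 60 [0.658 0.061 0.03 ] [0.65  0.051 0.009] [0.667 0.071 0.047]
hose_barb 0.45 [283. 235.] 446 [0.53  0.081 0.125] [0.5   0.05  0.004] [0.57  0.113 0.133]
0.9 [ 8.15328954e-01  5.78998010e-01 -3.41930749e-05  1.85473077e-05]
```

View pics/scene0.png

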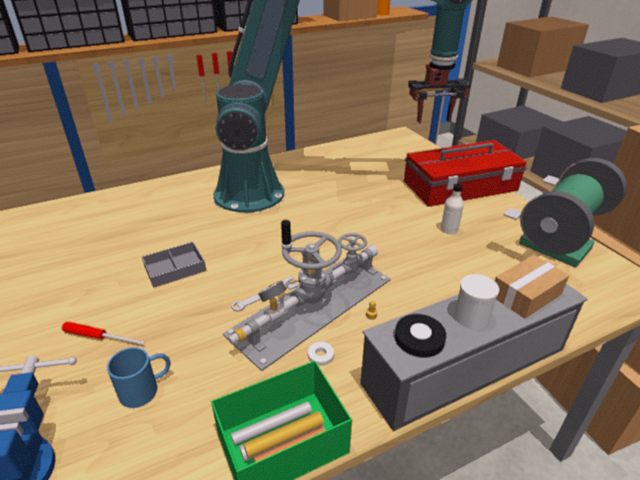

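View pics/top0.png

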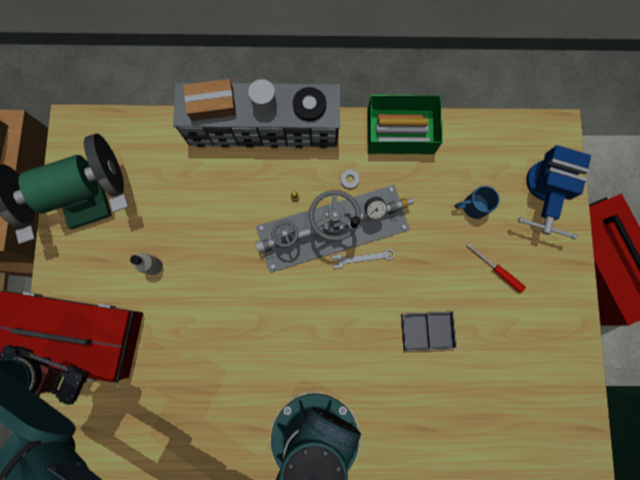

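The top view shows the wheel centre near (334,215), the handle at (354,222) and the isolating wheel at (285,233). In the scene view the handle is at (286,233). Next I'll fit the wheel's circle and the handle axis.

```bash
python3 - <<'E'
from h import *
from scipy.optimize import least_squares
A=[];H=[]
for n in("scene","top"):
    c=capture(n); P=cloud(c,np.ones((480,640),bool))
    d=np.hypot(P[:,0]-.571,P[:,1]+.048)
    W=P[(d<.085)&(d>.045)&(P[:,2]>.168)&(P[:,2]<.180)]; hh=P[(d<.09)&(P[:,2]>.2)&(P[:,2]<.25)]
    f=lambda W:least_squares(lambda q:np.hypot(W[:,0]-q[0],W[:,1]-q[1])-.06,[.571,-.048],loss="soft_l1",f_scale=.004).x
    print(n,len(W),f(W).round(4),(W[:,:2].min(0)+W[:,:2].max(0))/2)
    T=hh[hh[:,2]>.2385]; print("handle",len(hh),len(T),hh.mean(0).round(4),hh[:,2].max(),T.min(0),T.max(0),T.mean(0).round(4))
    print("stem",P[(d<.012)&(P[:,2]>.17)][:,2].max())
    A.append(W);H.append(hh)
C=f(np.vstack(A)); print("C",C)
hh=np.vstack(H)[:,:2]
h=least_squares(lambda q:np.hypot(*(hh-q).T)-.011,hh.mean(0)-[.0,0],loss="soft_l1",f_scale=.002).x
print("h",h,np.hypot(*(h-C)))
from scipy.spatial.transform import Rotation as Ro
for yaw in np.radians([0,30,60,90,120,150]):
    q=(Ro.from_euler("z",yaw)*Ro.from_quat([1,0,0,0])).as_quat()
    j=inverse_kinematics([*h,.2],q); print(np.degrees(yaw),None if j is None else np.round(j,2))
E
```

```text
scene 765 [ 0.5778 -0.049 ] [ 0.57626968 -0.04835669]
handle 203 54 [ 0.5534 -0.0975  0.2257] 0.24514776662070953 [ 0.53888938 -0.10536386  0.23853587] [ 0.55990431 -0.08583313  0.24514777] [ 0.5499 -0.0959  0.2422]
stem 0.18208669695548046
top 684 [ 0.5708 -0.0488] [ 0.57183663 -0.04892522]
handle 90 55 [ 0.5423 -0.0955  0.2345] 0.2457040296327066 [ 0.53500772 -0.1051348   0.23872923] [ 0.55488546 -0.08807033  0.24570403] [ 0.5446 -0.0962  0.2419]
stem 0.18185637282116152
C [ 0.57456496 -0.04915021]
h [ 0.54658777 -0.09481714] 0.053555507304034876
0.0 [-0.3   0.32  1.64 -0.    1.19 -0.3 ]
29.999999999999996 [-0.3   0.32  1.64 -0.    1.19 -0.82]
59.99999999999999 [-0.3   0.32  1.64 -0.    1.19 -1.34]
90.0 [-0.3   0.32  1.64 -0.    1.19 -1.87]
119.99999999999999 [-0.3   0.32  1.64 -0.    1.19 -2.39]
150.0 [-0.3   0.32  1.64 -0.    1.19 -2.91]
```

```bash
cat >> h.py <<'E'
import json
Q=np.array([1.,0,0,0]); Z=.200; RAD=.055
def load(): return json.load(open("s.json"))
def save(**k): json.dump({a:(b.tolist() if hasattr(b,"tolist") else b) for a,b in k.items()},open("s.json","w"))
def turn(total,dphi=2*np.pi/24,rate=.06,k=1e-4,stopF=15,guard=12,verbose=3):
    """Go round by total rad (sign = direction); C is refined from the radial force. True if a stop was felt."""
    s=load(); C=np.array(s["C"]); phi=s["phi"]; F0=np.array(s["F0"]); goal=phi+total; sg=np.sign(total); i=0; hit=False
    while sg*(goal-phi)>.01 and not hit:
        n=phi+sg*min(dphi,abs(goal-phi))
        touched=servo_line([*(C+RAD*np.array([np.cos(n),np.sin(n)])),Z],None,rate,contact_N=guard)
        p=np.array(current_position()[:2])-C; a=np.arctan2(p[1],p[0])
        phi+=(a-phi+np.pi)%(2*np.pi)-np.pi
        F=(np.array(current_force())-F0)[:2]; rh=np.array([np.cos(phi),np.sin(phi)]); th=np.array([-rh[1],rh[0]])*sg
        fr,ft=F@rh,-F@th          # outward push on tool, drag against motion
        C=C+rh*np.clip(k*fr,-.0015,.0015); hit=bool(ft>stopF)
        if i%verbose==0 or touched or hit: print(f"phi {phi:.3f} r {np.hypot(*p)*1e3:.1f} fr {fr:.1f} ft {ft:.1f} C {C.round(4)} {touched} t {current_clock():.1f}")
        save(C=C,phi=phi,F0=F0); i+=1
        if current_clock()>60: print("TIME"); break
    return hit
E
python3 - <<'E'
from h import *
h=np.array([.5468,-.0955]); C=np.array([.574,-.049])
move_ptp([*h,.31],Q); print(current_clock(),current_position(),current_finger_gap())
print(servo_line([*h,Z],None,.12,contact_N=8))
F0=current_force(); print(F0,current_clock())
move_gripper(0.0); print("gap",current_finger_gap(),current_force(),current_position(),current_clock())
p=np.array(current_position()[:2]); d=p-C; print(np.hypot(*d))
phi=np.arctan2(d[1],d[0]); C=p-RAD*d/np.hypot(*d)
save(C=C,phi=phi,F0=np.array(F0))
c=capture("scene"); cv2.imwrite("pics/s1.png",cv2.resize(c["image"][150:330,200:440],(720,540)))
print(turn(-.53,verbose=1), current_clock())
E
```

```text
3.6583 [ 0.54684525 -0.09469198  0.30988293] 0.08789419240127201
False
[ 0.39693199 -0.7458336  -0.41657295] 4.725
gap 0.021739999200390384 [ 1.71427429  0.23637765 -2.2062952 ] [ 0.54724292 -0.09551291  0.20000237] 5.75
0.05365996337294147
phi -2.362 r 55.0 fr -1.5 ft -0.7 C [ 0.5748 -0.0477] False t 6.2
phi -2.629 r 55.2 fr -0.7 ft 0.3 C [ 0.5748 -0.0477] False t 6.6
False 6.575
```

View pics/s1.png

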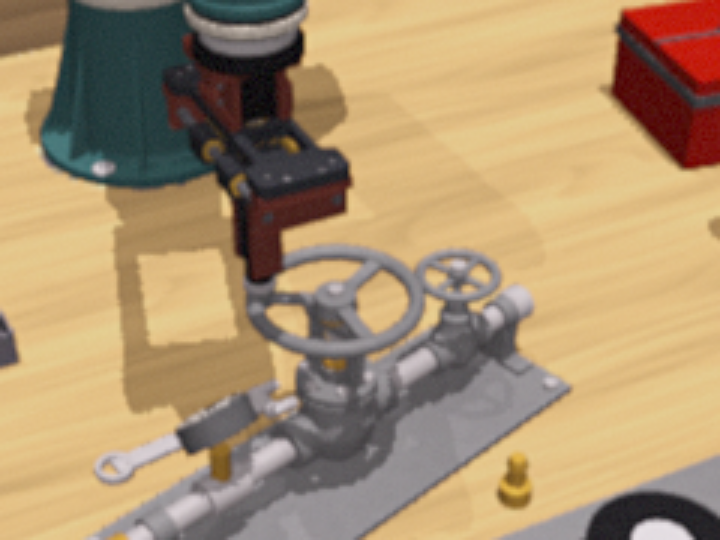

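The fingers hold the handle at s1 (262,280), gap 21.7 mm. Now I'll turn it to the stop.

```bash
python3 - <<'E'
from h import *
print(turn(-3.2)); print(current_clock(),current_finger_gap(),current_force())
c=capture("scene"); cv2.imwrite("pics/s2.png",cv2.resize(c["image"][150:330,200:440],(720,540)))
E
```

```text
phi -2.897 r 55.2 fr 0.0 ft -0.5 C [ 0.5748 -0.0477] False t 7.0
phi -3.700 r 55.1 fr 1.9 ft -0.3 C [ 0.5746 -0.0476] False t 8.1
phi -4.509 r 54.8 fr -1.5 ft 0.5 C [ 0.5746 -0.0477] False t 9.3
phi -5.306 r 55.2 fr 0.3 ft 1.1 C [ 0.5746 -0.0479] False t 10.5
False
11.3 0.021482283751246323 [-0.37719082  0.67597393  1.86272205]
```

View pics/s2.png

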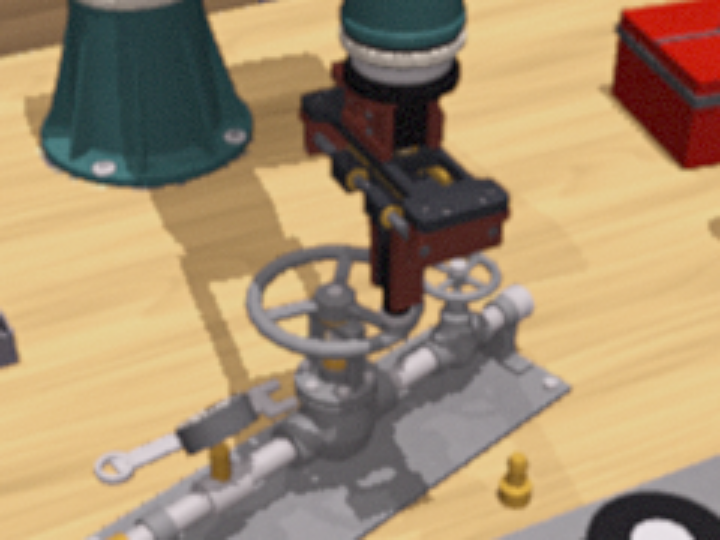

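In s2 the wheel has turned: handle and gripper are at (405,300), spokes moved. I'll go on to the stop.

```bash
python3 - <<'E'
from h import *
print(turn(-9)); print(current_clock(),current_finger_gap(),current_force(),current_position())
E
```

```text
phi -5.983 r 55.0 fr -1.0 ft 4.7 C [ 0.5744 -0.0479] True t 11.6
phi -5.993 r 54.9 fr -0.6 ft 3.0 C [ 0.5744 -0.0479] True t 11.8
phi -5.998 r 54.9 fr -0.2 ft 4.0 C [ 0.5743 -0.0479] True t 12.0
phi -6.011 r 54.7 fr 0.1 ft 2.3 C [ 0.5744 -0.0479] True t 12.2
phi -6.018 r 54.6 fr -0.6 ft 3.6 C [ 0.5743 -0.0479] True t 12.4
phi -6.040 r 54.3 fr -0.9 ft 0.8 C [ 0.5742 -0.048 ] True t 12.7
phi -6.054 r 54.2 fr -2.0 ft 2.3 C [ 0.574 -0.048] True t 12.9
phi -6.068 r 54.1 fr -1.2 ft 2.3 C [ 0.5739 -0.048 ] True t 13.1
phi -6.079 r 54.2 fr -1.0 ft 3.7 C [ 0.5738 -0.0481] True t 13.3
phi -6.120 r 53.6 fr -2.8 ft -4.4 C [ 0.5735 -0.0481] True t 13.5
phi -6.137 r 54.0 fr -1.4 ft 3.8 C [ 0.5734 -0.0481] True t 13.7
phi -6.199 r 53.3 fr -1.9 ft -4.5 C [ 0.5732 -0.0481] True t 13.9
phi -6.459 r 55.0 fr 0.0 ft 1.2 C [ 0.5732 -0.0481] False t 14.3
phi -7.266 r 55.1 fr -1.1 ft 0.3 C [ 0.573  -0.0479] False t 15.5
phi -8.072 r 55.0 fr -0.7 ft 0.0 C [ 0.5729 -0.0477] False t 16.7
phi -8.880 r 55.0 fr -0.4 ft -0.7 C [ 0.573  -0.0476] False t 17.9
phi -9.687 r 55.1 fr 0.9 ft -0.9 C [ 0.573  -0.0476] Fals
[... 2746 characters left out ...]
1.836 r 63.8 fr 4.8 ft 3.6 C [ 0.5857 -0.0347] True t 30.5
phi -11.852 r 64.1 fr 5.1 ft 2.4 C [ 0.5861 -0.0344] True t 30.7
phi -11.884 r 64.8 fr 6.3 ft 3.6 C [ 0.5866 -0.034 ] True t 30.9
phi -11.938 r 65.4 fr 5.9 ft 1.6 C [ 0.587  -0.0337] True t 31.1
phi -12.016 r 66.1 fr 5.4 ft -0.5 C [ 0.5875 -0.0334] True t 31.4
phi -12.606 r 57.7 fr 5.9 ft 1.2 C [ 0.5891 -0.0332] False t 32.3
phi -13.412 r 55.1 fr -0.6 ft 0.7 C [ 0.5888 -0.033 ] False t 33.5
phi -14.215 r 55.0 fr -0.5 ft -0.7 C [ 0.5888 -0.0328] False t 34.6
phi -14.839 r 55.0 fr -0.1 ft -1.3 C [ 0.5889 -0.0327] False t 35.7
False
35.6833 0.0003391339714679107 [-0.52208044  0.15968848  0.58896999] [ 0.55337082 -0.07467853  0.20003396]
```

```bash
python3 - <<'E'
from h import *
from scipy.optimize import least_squares
C=np.array([.573,-.0475])
for n in("scene","top"):
    c=capture(n); cv2.imwrite(f"pics/{n}3.png",cv2.resize(c["image"][150:330,200:440],(720,540)))
    for d in silhouettes(n,"crank_handle")[:2]:
        P=cloud(c,d["region"]); hh=P[(P[:,2]>.19)&(P[:,2]<.25)]
        if len(hh): print(n,d["conf"],np.round(d["xy"]),len(hh),hh.mean(0).round(4),hh.min(0).round(3),hh.max(0).round(3))
    P=cloud(c,np.ones((480,640),bool)); d=np.hypot(*(P[:,:2]-C).T)
    print("stem",P[(d<.012)&(P[:,2]>.17)&(P[:,2]<.2)][:,2].max())
E
```

```text
scene 0.8 [329. 245.] 197 [ 0.6341 -0.0344  0.22  ] [ 0.622 -0.042  0.191] [ 0.641 -0.022  0.245]
stem 0.18184146677042198
stem 0.18058950509932303
```

View pics/scene3.png

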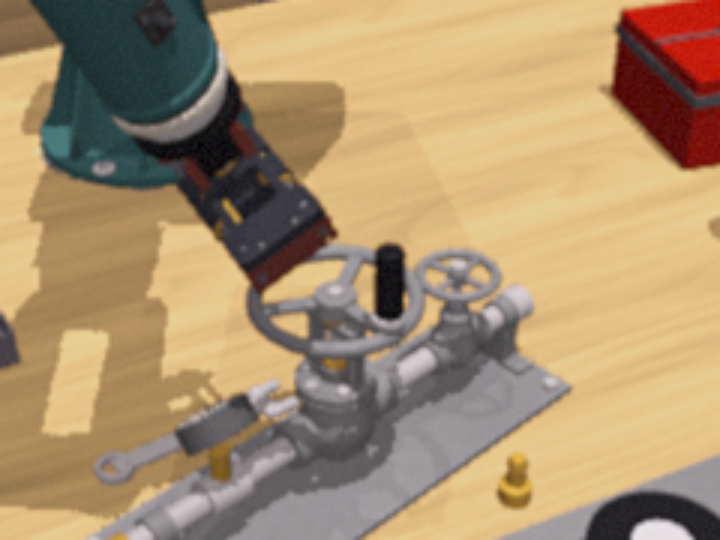

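View pics/top3.png

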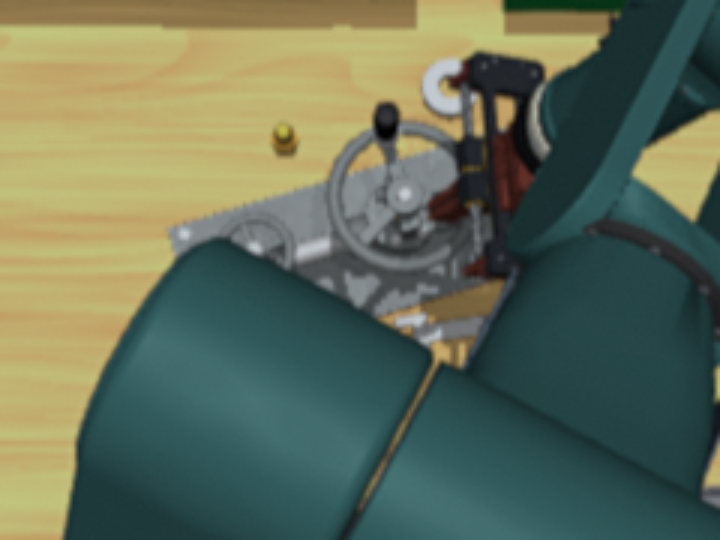

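The log misled me. `orientation=None` let the tool tilt, and the stop was really at phi ≈ -6.0. There the fingers slipped off, and the handle now stands at about 0.26 rad (scene3 at (390,280)). I'll lift, straighten the tool, grasp the handle again with a fixed orientation and press on the stop.

```bash
python3 - <<'E'
s=open("h.py").read()
s=s.replace("Q=np.array([1.,0,0,0])","from scipy.spatial.transform import Rotation as Ro\nQ=(Ro.from_euler('z',-90,degrees=True)*Ro.from_quat([1,0,0,0])).as_quat()")
s=s.replace(",Z],None,rate",",Z],Q,rate").replace("hit=bool(ft>stopF)","hit=bool(touched and abs(a-(n if 0 else a))>=0)")
open("h.py","w").write(s)
E
sed -i 's/hit=bool(touched and.*$/hit=bool(touched)/' h.py
python3 - <<'E'
from h import *
print(current_orientation(),current_force())
p=current_position(); h=np.array([.6275,-.034])
servo_line([p[0]-.02,p[1],.28],None,.2)
move_ptp([*h,.32],Q); move_gripper(.088); print(current_clock(),current_orientation(),current_joint_pos())
servo_line([*h,.27],Q,.15)
c=capture("scene"); cv2.imwrite("pics/s4.png",cv2.resize(c["image"][150:330,200:440],(720,540)))
print(current_clock())
E
```

```text
[ 0.97115203  0.01693129 -0.06241079 -0.22952552] [ 0.20136957 -0.28023757 -0.27075944]
39.5333 [ 7.07110004e-01 -7.07103557e-01  3.42801071e-05 -1.58050457e-05] [-1.63994760e-01  3.33518948e-01  1.30801197e+00 -1.42485613e-05
  1.49998759e+00  1.40679346e+00]
40.0667
```

View pics/s4.png

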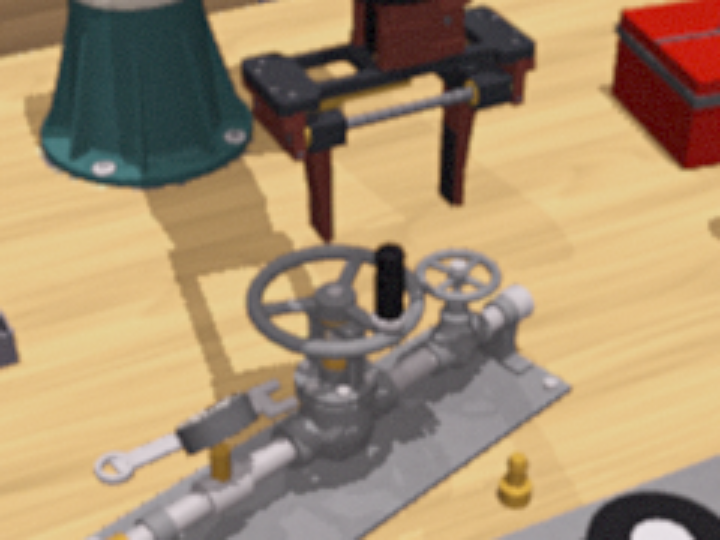

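The tips straddle the handle (midpoint (389,220), handle (390,280)). Next I'll go down, grip and press clockwise on the stop.

```bash
python3 - <<'E'
from h import *
h=np.array([.6275,-.034]); C=np.array([.574,-.048])
print(servo_line([*h,Z],Q,.15,contact_N=8)); F0=np.array(current_force())
move_gripper(0.); p=np.array(current_position()[:2]); print(p,current_finger_gap(),current_force()-F0,current_clock())
phi=np.arcsin((p[1]-C[1])/RAD)
t=p+.012*np.array([np.sin(phi),-np.cos(phi)])
print(servo_line([*t,Z],Q,.05,contact_N=20)); sleep(.12)
p=np.array(current_position()[:2]); print(p,current_force()-F0,current_finger_gap(),current_orientation(),current_clock())
phi=np.arcsin((p[1]-C[1])/RAD); C=p-RAD*np.array([np.cos(phi),np.sin(phi)])
print("phi0",phi,C); save(C=C,phi=phi,F0=F0)
c=capture("scene"); cv2.imwrite("pics/s5.png",cv2.resize(c["image"][150:330,200:440],(720,540)))
E
```

```text
False
[ 0.62741347 -0.03099929] 0.021479311928387205 [-0.06647905  9.04510075 -0.02043055] 41.7083
True
[ 0.6274193  -0.03085126] [-0.38544147  5.69157589  4.13980893] 0.0217153380583113 [ 0.70713681 -0.70703639 -0.00669234 -0.00350552] 42.0333
phi0 0.31708198471047194 [ 0.57516109 -0.048     ]
```

View pics/s5.png

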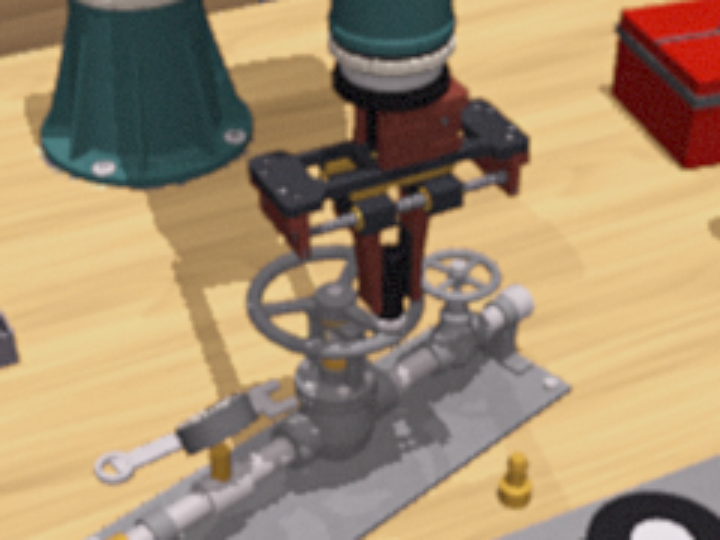

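Pressing with 20 N gave no motion, so the wheel is on its stop. In s5 the fingers hold the handle at (393,290). Now I'll back it off.

```bash
cp s.json s0.json; python3 - <<'E'
from h import *
print(turn(1.57,dphi=2*np.pi/20,rate=.1,guard=30,verbose=1)); print(current_clock(),current_finger_gap(),current_orientation().round(4) if hasattr(current_orientation(),'round') else current_orientation())
E
```

```text
phi 0.646 r 55.3 fr 1.6 ft -2.4 C [ 0.5753 -0.0479] False t 42.4
phi 0.972 r 55.3 fr 3.2 ft -1.3 C [ 0.5755 -0.0476] False t 42.7
phi 1.301 r 55.2 fr 2.9 ft -0.8 C [ 0.5755 -0.0474] False t 43.1
phi 1.629 r 55.1 fr 3.1 ft -1.5 C [ 0.5755 -0.047 ] False t 43.4
phi 1.899 r 55.0 fr 2.7 ft -1.1 C [ 0.5754 -0.0468] False t 43.7
False
43.7 0.021671588633961604 [-7.070e-01  7.072e-01  6.000e-04 -7.000e-04]
```

```bash
python3 - <<'E'
from h import *
s=load(); print(turn(12.883-.2-s["phi"],dphi=2*np.pi/20,rate=.1,guard=30,verbose=4)); print(current_clock(),current_finger_gap(),current_position(),current_force())
c=capture("scene"); cv2.imwrite("pics/s6.png",cv2.resize(c["image"][150:330,200:440],(720,540)))
E
```

```text
phi 2.229 r 54.9 fr 0.4 ft -1.7 C [ 0.5754 -0.0468] False t 44.0
phi 3.535 r 55.0 fr 2.8 ft -2.3 C [ 0.5746 -0.0467] False t 45.3
phi 4.842 r 55.0 fr 1.9 ft -2.1 C [ 0.5742 -0.0476] False t 46.6
phi 6.142 r 55.1 fr 2.2 ft -1.6 C [ 0.5749 -0.0482] False t 47.9
phi 7.454 r 55.0 fr 3.2 ft -1.6 C [ 0.5759 -0.0474] False t 49.2
phi 8.769 r 55.1 fr 2.5 ft -1.9 C [ 0.5755 -0.0464] False t 50.6
phi 10.078 r 55.0 fr 3.8 ft -2.0 C [ 0.5742 -0.0466] False t 51.9
phi 11.394 r 55.0 fr 3.2 ft -2.3 C [ 0.5741 -0.0479] False t 53.2
phi 12.696 r 55.0 fr 4.2 ft -1.4 C [ 0.5754 -0.0483] False t 54.5
False
54.5167 0.022003029106979644 [ 0.62951952 -0.04120755  0.19999727] [  3.71154569   2.16829288 -10.86154763]
```

View pics/s6.png

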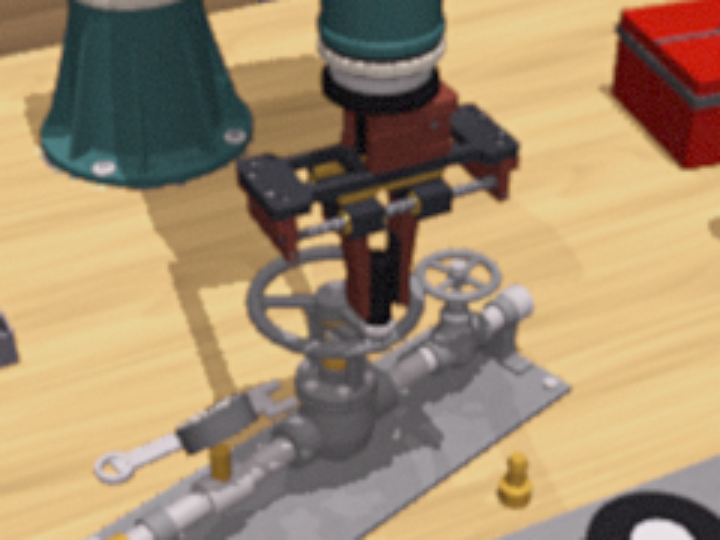

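In s6 the handle is still held at (380,300), just short of the stop's angle as intended. I'll do the last 0.2 rad to the exact pose recorded at the stop.

```bash
python3 - <<'E'
from h import *
print(servo_line([.6274,-.0309,Z],Q,.04,contact_N=30)); sleep(.5)
print(current_position(),current_force(),current_finger_gap(),current_qvel(),current_clock())
c=capture("scene"); cv2.imwrite("pics/s7.png",cv2.resize(c["image"][150:330,200:440],(720,540)))
for d in silhouettes("scene","crank_handle")[:1]:
    P=cloud(c,d["region"]); hh=P[(P[:,2]>.19)&(P[:,2]<.25)]; print(d["conf"],hh.mean(0),hh.min(0),hh.max(0))
P=cloud(c,np.ones((480,640),bool)); d=np.hypot(*(P[:,:2]-[.577,-.048]).T)
print("stem",P[(d<.012)&(P[:,2]>.17)&(P[:,2]<.2)][:,2].max())
E
```

```text
False
[ 0.62753103 -0.03148284  0.20002221] [  3.82585463  -2.74712833 -11.29542879] 0.021288743304168373 [ 0.0007124   0.00016069  0.00045698 -0.00030799 -0.00042526  0.00074295] 55.5
0.49 [ 0.63501438 -0.0329162   0.22064335] [ 0.6207692  -0.04680996  0.1901487 ] [ 0.63999199 -0.01955459  0.24587169]
stem 0.1882784556212874
```

View pics/s7.png

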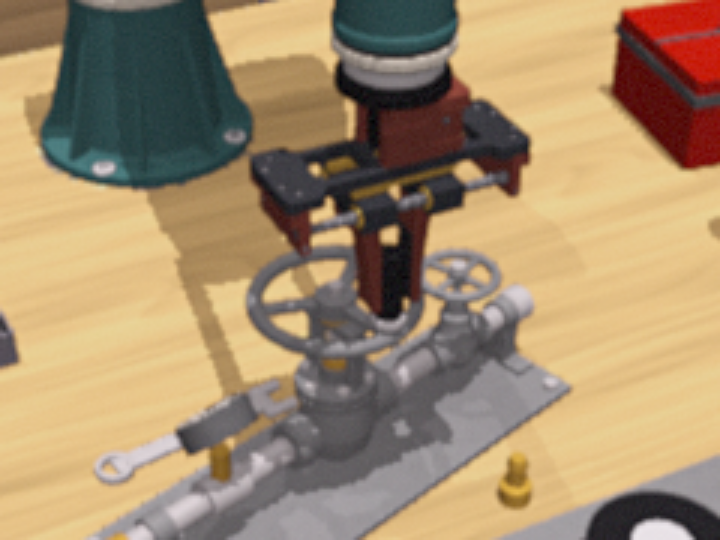

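Picture s7 matches s5: handle in the jaws at (393,290). The stem reads 6 to 7 mm higher than at the stop, which fits two turns. I'll hand in now.

```bash
python3 -c "
from bench import *
print(close_job(),current_clock(),current_finger_gap())"
```

```text
the job is handed in; nothing more can be done
the job is handed in; nothing more can be done
```

I shut the throttle wheel on its stop and backed it off two full turns. I handed in at about 55.5 s with the gripper still holding the revolving handle.

**On the stop:** a 20 N clockwise press moved the handle about 0.15 mm.

**Setting:** I counted 12.57 rad anticlockwise and finished at the tool position recorded on the stop, to about 0.6 mm (0.01 rad). The stem tip read 188.3 mm, against 181.8 mm (scene camera) and 180.6 mm (top camera) at the stop. That is a rise of 6.5 to 7.7 mm, and two turns should give 6 mm.

**Grip:** the finger gap was 21.3 mm on the 22 mm handle, and the arm was at rest.

**What went wrong on the way:** my first stop check missed the stop at about 12 s. The tool tilted, the fingers slid off the handle, and the closed fingers then went round and bumped it until about 36 s. The handle was still at the stop's angle afterwards, so I straightened the tool, grasped it again and repeated the stop press.

**Checks that were weak or missing:**
- The stem readings before and after shutting fell only 0.3 mm (scene) and 1.3 mm (top), less than the 1.9 mm expected. I relied on the press instead.
- A downward force of about 11 N was on the tool at the end.
- I did not measure the bystanders or the small wheel again. Nothing visible in the cropped pictures had moved, but the mug, spray bottle, tray and screwdriver were outside those crops.

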